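Fit the gear and hold the spread snap ring at its groove

TASK

Put the white gear wheel on the gearbox's upright axle stub, hub up and fully down on the shoulder, and let go of it. Then take the snap-ring pliers from their stand by the handles, squeeze them so the ring on their tips is fully spread, lift them and slide the ring straight down over the axle to the groove just above the gear's hub. Finish there still holding the pliers squeezed, the ring spread around the groove; leave the circuit board, solder pump and screwdriver alone.

Things in the scene. Friction and masses are not known exactly. Their poses are not given: they have to be found in the camera images.
- gearbox: Fixed aluminium gearbox 90 x 90 x 32 mm, a dark motor (30 mm thick) sticking 45 mm out of its +x side. From the middle of its top a stepped steel axle rises. Origin: centre of the underside, on the axle's axis; z up. Heights over it: housing top 32 mm, shoulder (30 mm diameter) 42, groove 72 to 77 (16 mm diameter), tip cone from 87 to 93; the axle is else 20 mm in diameter.
- shoulder (a point): Centre of the axle's shoulder, the face the gear sits on, on the axle's axis; z up along the axle.
- groove (a point): Middle of the groove's 5 mm width, on the axle's axis, 32.5 mm above the shoulder; z up along the axle.
- axle_tip (a point): Centre of the axle's top end, 18.5 mm above the groove's middle.
- gear: Loose white plastic gear, about 0.1 kg, flat on the mat, hub up: toothed disc 68 mm in diameter, 8 mm thick; on it a round hub 34 mm in diameter, 22 mm tall (top at 30 mm), to be gripped by its sides. Through bore 24 mm. Origin: centre of the underside, on the bore's axis; z up through the hub. On the shoulder, its hub's top is level with the groove's lower edge.
- stand: Fixed plywood stand: foot 80 x 90 x 10 mm, two notched uprights 76 mm tall at y = +31 and -31 mm (48 mm clear between). Origin: centre of the underside. The pliers' cross bar lies along y in the 6 mm deep notches (seat at 70 mm, 1.5 mm play); lift the pliers straight up to take them out.
- pliers: Loose snap-ring pliers, about 0.15 kg, 120 mm tall, upright in the stand, tips down. Origin: centre of the dark steel C ring on the tips (3 mm thick, fixed to them and always centred); z up through the pliers, to lie along the axle's axis; y through both handles, the squeeze direction; +x to the ring's gap. Cross bar 16 x 66 x 8 mm, long in y, 41 to 49 mm above the origin.
- grip (a point): Point midway between the pliers' black handle grips (16 mm wide in x, 68 to 120 mm above the ring), 94 mm above the ring's centre: good height to grip. Over their outer faces 48 mm when free, 40 mm when squeezed to the stop, faces then parallel. Sprung open: about 4 N on each handle to begin, 9.5 N to reach the stop; grip with 15 N or more.
- squeeze (a joint): How far the pliers are squeezed and the ring spread, in rad: 0 free (ring 18 mm across inside, 26 mm outside, in y), 0.09 at the stop, fully spread (26 mm inside, 34 mm outside). Moved only by squeezing the handles, against a spring; free, the ring is smaller than the axle (20 mm).
- circuit_board: Loose green circuit board 90 x 150 x 3 mm with parts up to 15 mm tall, lying beyond the work; origin: centre of the underside. Leave it alone.
- solder_pump: Loose aluminium solder sucker, 20 mm thick, 150 mm long along its y, lying on the mat; origin: centre of the underside. Leave it alone.
- screwdriver: Loose screwdriver about 160 mm long, lying on the mat along its x. Leave it alone.
There are look-alikes about, which are no part of the job. Of the things that look like the gearbox, the smaller one is meant.

How it is judged:
On the way, in this order (a step that is already met when the one before it is completed fails the run):
1. the gear sits on the axle's shoulder, hub up, released (horizontal distance between gear and shoulder below 0.004 m and z of gear in the frame of shoulder between -0.002 and 0.002 m and angle between gear's own z axis and vertical below 0.08 rad and contact force between the fingers and gear below 0.1 N), for 0.2 s.
2. the pliers are lifted clear of the stand, the ring spread, above the axle tip's height (contact force between pliers and stand below 0.1 N and value of joint squeeze above 0.067 rad and z of pliers in the frame of axle_tip above 0 m and contact force between the fingers and pliers above 2 N), for 0.2 s.
At the end, for the whole second after the job is handed in: Pliers held still and squeezed, off the stand, upright within 0.12 rad; ring spread (joint over 0.067) around the axle, within 4 mm of its axis and 3 mm of the groove's mid height; gear on the shoulder within 2 mm in height, 4 mm sideways, 0.08 rad tilt; bystanders moved under 20 mm (horizontal distance between pliers and groove below 0.004 m and z of pliers in the frame of groove between -0.003 and 0.003 m and angle between pliers's own z axis and vertical below 0.12 rad and value of joint squeeze above 0.067 rad and contact force between the fingers and pliers above 2 N and contact force between pliers and stand below 0.1 N and linear speed of pliers below 0.02 m/s and horizontal distance between gear and shoulder below 0.004 m and z of gear in the frame of shoulder between -0.002 and 0.002 m and angle between gear's own z axis and vertical below 0.08 rad); the arm keeps its last pose, push and grip.
It fails at once if a bystander is disturbed (distance of any of circuit_board, solder_pump, screwdriver from where it was at the start of the episode above 0.02 m).
It also fails if it takes over 70 s, if anything falls off the work surface, if the arm or the gripper's body presses on something with over 40 N, if the wrist force passes 120 N, or if a joint passes its speed limit or range.

ROBOT

A 6-joint arm with a two-finger parallel gripper is mounted at the origin on the work surface. World frame = base frame: x ahead of the robot, y to its left, z up, the work surface at z = 0. Lengths are in m, angles in rad, forces in N, time in s.
With the tool pointing down it reaches from about 0.35 to 0.85 m from the base axis. Payload 8.1 kg.
Tool frame: the origin (TCP) lies between the finger pads; the fingertips stand 14 mm ahead of it and the grasp point (between the pads) lies 5 mm behind it (manip.finger_overhang is the x of the fingertips in the tool frame, in m); x points along the fingers, y is the direction in which the jaws open and shut, and the axes are right-handed (so a half turn about x gives the same grasp; the last joint's range is limited). The gripper opens to 93 mm and grips with 3 to 60 N. Pads are 15 mm wide; open, the fingers measure 128 mm over their backs; the gripper's body (75 mm by 188 mm) begins 65 mm behind the grasp point.
Start: joints at [-1.431, 0.13, 1.488, -0, 1.523, -0.085], TCP at [0.134, -0.585, 0.233] pointing down, gripper open.
Joint ranges: [-2.96, 2.96], [-0.89, 2.26], [0.02, 2.5], [-1.34, 4.48], [0, 2.73], [-2.66, 2.66]. Speed limits (rad/s): [2.39, 2.39, 2.79, 3.14, 3.14, 3.14].

INTERFACE

Orientations are given as a unit quaternion [x, y, z, w].
In Python, from plant import manip gives the robot as it stands. The module is installed in compiled form; this text tells all that it offers.
- The arm moves only by the shell command python3 -m pendant 'ROWS'. ROWS is JSON, a list of rows, each a list of 7 numbers: the shift along the world's x, y, z in mm, then the turn, a rotation vector about the world's x, y, z in rad, then the closure, from -1 (fully open) to 1 (shut), so that 0 is half open. In form: [[dx, dy, dz, wx, wy, wz, jaw], ...]. A call has 1 to 20 rows; each row is the pose to reach, as a shift and turn from the pose measured when the call began; what a row does not reach only later rows make up. A row lasts 1/10 s, in which the tool goes at most 50 mm and 8.59 degrees, less where a joint would pass 70% of its speed; a pose out of reach is approached as far as the arm can. A call with a gripper value outside its range is refused whole. The fingers move at their own pace and stop on an object; the grip force is fixed at half the most. Time passes only in rows, so rows that repeat a pose let the fingers close. It gives the time, the measured TCP pose, the force and the opening at its end, in the units of the state.
- manip.observe(): the state, without advancing time (a new reading comes with each control period).
- manip.snapshot(name): name is "scene" or "top"; returns (picture, depth): 420x560x3 uint8, red, green, blue; 420x560 float32, m along the optical axis (not along the pixel's ray), 0 where there is no reading.
- manip.get_calibration(name): a dict with "camera_matrix" (3x3 intrinsics, pixels), "k1" (the pictures are not rectified: a ray, as slopes to the right and down, at radius r is drawn at 1 + k1 r^2 times it, then the intrinsics apply), "cam_to_world" (4x4, takes a point from camera to world coordinates). Camera axes: x right, y down, z forward; pixel columns grow to the right and rows downward; lengths in m; the calibration is good to about 2 mm. A picture is of the moment at which its call begins. get_calibration takes no time and is no camera call.
- manip.job_done(): hands the job in, once; it reports no verdict.
Trained networks look in the newest picture that a camera, given by its name, has taken for a name from the list of things; names that differ only in an ending like _2 or _b are one class to them, and where a whole thing is asked for, a point or a joint stands for the part that bears it (a point fixed in the world has none). Each returns a list of dicts, best first, with "p" (0 to 1); they miss things now and then, are a little off and sometimes report something else, mostly with a low value. They report only what shows in the picture. A call takes as long as a camera call. They do not tell look-alikes from the thing itself.
- manip.trace(camera, target): "mask" (420x560 bool, what is visible of it) and "rect" ([left, top, width, height] in pixels, round what is visible of it).
- manip.spot_point(camera, target): "point" ([row, column] in pixels: a listed point, or the origin of a listed thing).
The state is a dict: "time": time; "q": joint angles; "qd": joint speeds; "effort": joint torques, N m; "ee_pos": TCP position; "tcp_rot": TCP orientation; "wrist_force": force on the tool from outside, world axes, zero at the start; "torque": the same for the moment, N m; "opening": finger opening in m.
Only numpy, scipy, OpenCV 4.12 (cv2) and the standard library are available. Lean on these libraries where they do the work, as an engineer would, in place of code of your own. Each camera call takes 0.05 s, during which the arm holds its last target. There are 200 camera calls.

## Working session

There is one attempt and no reset: what is moved stays moved. The work goes in short steps, Python scripts to look and compute and a shell command to move; the robot and the scene stay as the last step left them, time stands still between calls to the robot, and variables do not carry over. Pictures are saved under pics/ and viewed, about 8 in all and at most 12, crops included, and the job is handed in when it is done.

```bash
mkdir -p pics
cat > h.py <<'E'
import numpy as np, cv2
from plant import manip
def ray(cam,uv):
    c=manip.get_calibration(cam);K=np.array(c["camera_matrix"]);uv=np.atleast_2d(np.array(uv,float))
    d=np.c_[(uv[:,0]-K[0,2])/K[0,0],(uv[:,1]-K[1,2])/K[1,1]];s=d.copy()
    for _ in range(10): s=d/(1+c["k1"]*(s**2).sum(1,keepdims=True))
    return np.c_[s,np.ones(len(s))],np.array(c["cam_to_world"])
def w_depth(cam,uv,z):
    r,T=ray(cam,uv); return (r*np.reshape(z,(-1,1)))@T[:3,:3].T+T[:3,3]
def w_plane(cam,uv,h):
    r,T=ray(cam,uv); d=r@T[:3,:3].T; return T[:3,3]+d*((h-T[2,3])/d[:,2:3])
def cloud(cam,depth):
    v,u=np.mgrid[0:420,0:560]; P=w_depth(cam,np.c_[u.ravel(),v.ravel()],depth.ravel()).reshape(420,560,3)
    P[depth==0]=np.nan; return P
E
python3 - <<'E'
from h import *
np.set_printoptions(precision=4,suppress=True)
s=manip.observe();print(s)
for c in("scene","top"):
    im,d=manip.snapshot(c);cv2.imwrite(f"pics/{c}0.png",im[:,:,::-1]);np.savez(f"{c}0.npz",im=im,d=d)
    print(c,manip.get_calibration(c))
    P=cloud(c,d)
    for t in("gearbox","gear","stand","pliers","circuit_board","solder_pump","screwdriver"):
        for r in manip.trace(c,t):
            if r["p"]<.2: continue
            m=r["mask"];q=P[m];q=q[~np.isnan(q[:,0])]
            print(t,round(r["p"],2),r["rect"],np.percentile(q,[2,98],axis=0).round(3).tolist() if len(q) else None)
    for t in("shoulder","groove","axle_tip","grip","gear","pliers"):
        print(t,[(round(r["p"],2),np.round(r["point"],1).tolist()) for r in manip.spot_point(c,t)])
E
```

```text
{'time': 0.0, 'q': array([-1.4314,  0.1311,  1.4893, -0.    ,  1.523 , -0.0853]), 'qd': array([ 0.0007,  0.0013,  0.0003, -0.0008,  0.0015, -0.0005]), 'effort': array([  0.0036, -55.9837, -49.1759,   0.077 ,   0.0351,  -0.0001]), 'ee_pos': array([ 0.1337, -0.5844,  0.2316]), 'tcp_rot': array([-0.7026, -0.0799,  0.7027, -0.0787]), 'wrist_force': array([-0.0568, -0.2161,  0.1296]), 'torque': array([ 0.0374, -0.0324,  0.0297]), 'opening': 0.09306916755610699}
scene {'camera_matrix': array([[391.1292,   0.    , 280.9847],
       [  0.    , 391.1292, 212.1777],
       [  0.    ,   0.    ,   1.    ]]), 'k1': -0.07108528694130449, 'cam_to_world': array([[-0.7818,  0.4217, -0.4593,  0.9053],
       [ 0.6234,  0.5439, -0.5617,  0.5219],
       [ 0.0129, -0.7255, -0.6881,  0.7003],
       [ 0.    ,  0.    ,  0.    ,  1.    ]])}
gearbox 0.68 [414.7, 208.3, 83.8, 69.1] [[0.14, 0.249, 0.009], [0.323, 0.38, 0.127]]
gearbox 0.66 [285.3, 282.1, 75.8, 60.6] [[0.517, 0.207, 0.011], [0.647, 0.294, 0.093]]
gear 0.78 [219.1, 170.9, 23.4, 21.2] [[0.446, -0.249, 0.003], [0.508, -0.192, 0.034]]
gear 0.36 [2
[... 1862 characters left out ...]
0.154]]
circuit_board 0.9 [257.1, 107.3, 52.3, 33.9] [[0.719, -0.054, -0.0], [0.812, 0.088, 0.019]]
solder_pump 0.79 [180.9, 130.7, 53.7, 5.8] [[0.722, 0.166, 0.011], [0.744, 0.3, 0.029]]
solder_pump 0.6 [261.9, 180.5, 20.1, 15.1] [[0.549, 0.018, 0.032], [0.581, 0.067, 0.154]]
screwdriver 0.6 [336.0, 130.9, 54.0, 10.4] [[0.72, -0.297, 0.0], [0.748, -0.153, 0.033]]
shoulder [(0.92, [194.9, 199.0]), (0.89, [322.2, 173.3])]
groove [(0.92, [327.8, 167.3]), (0.8, [191.0, 197.5])]
axle_tip [(0.6, [326.6, 165.0]), (0.59, [194.0, 197.2]), (0.51, [192.1, 270.0]), (0.46, [185.7, 274.1])]
grip [(0.55, [185.5, 273.5]), (0.25, [190.6, 275.2])]
gear [(0.82, [226.4, 364.2])]
pliers [(0.54, [193.4, 272.3])]
```

Run:
```python
from h import *
from scipy.optimize import least_squares
np.set_printoptions(precision=4,suppress=True)
a=[]
for c,box in(("scene",(120,160,390,360)),("top",(140,100,400,260))):
    im=np.load(c+"0.npz")["im"];x0,y0,x1,y1=box
    a.append(cv2.resize(im[y0:y1,x0:x1],(800 if c=="scene" else 800,600)))
    cv2.imwrite(f"pics/{c}0c.png",cv2.resize(im[y0:y1,x0:x1],None,fx=2.96,fy=2.96,interpolation=cv2.INTER_CUBIC)[:600,:800,::-1])
def circ(xy):
    f=lambda p:np.hypot(xy[:,0]-p[0],xy[:,1]-p[1])-p[2]
    return least_squares(f,[*xy.mean(0),.02],loss="soft_l1",f_scale=.001).x
for c in("scene","top"):
    d=np.load(c+"0.npz")["d"];P=cloud(c,d).reshape(-1,3);P=P[~np.isnan(P[:,0])]
    def sel(cx,cy,r,z0,z1): return P[(np.hypot(P[:,0]-cx,P[:,1]-cy)<r)&(P[:,2]>z0)&(P[:,2]<z1)]
    mat=P[(P[:,2]<.01)&(P[:,0]>.4)&(P[:,0]<.7)]
    print(c,"mat z",np.median(mat[:,2]))
    for n,cx,cy,r,bands in(("gear",.477,-.225,.06,[(.004,.013),(.02,.045)]),("gbox",.557,.25,.09,[(.025,.04),(.05,.082),(.085,.1)]),("stand",.57,.045,.06,[(.005,.015),(.065,.085),(.09,.125),(.13,.17)])):
        for b in bands:
            q=sel(cx,cy,r,*b)
            if len(q)>5: print(n,b,len(q),"mean",q.mean(0),"mid",(np.percentile(q,3,axis=0)+np.percentile(q,97,axis=0))/2,"ext",np.ptp(q,axis=0), "rect",cv2.minAreaRect((q[:,:2]*1000).astype(np.float32)))
```

```text
scene mat z 0.002339954380757736
gear (0.004, 0.013) 350 mean [ 0.4814 -0.2165  0.0079] mid [ 0.4758 -0.2231  0.0083] ext [0.1175 0.1189 0.009 ] rect ((477.5277404785156, -224.61300659179688), (115.33366394042969, 116.66056823730469), 34.48808288574219)
gear (0.02, 0.045) 108 mean [ 0.478  -0.2224  0.0285] mid [ 0.4777 -0.2228  0.0276] ext [0.0353 0.0343 0.0152] rect ((477.10662841796875, -222.89732360839844), (34.227420806884766, 32.724430084228516), 54.57809829711914)
gbox (0.025, 0.04) 1887 mean [0.5735 0.2542 0.0347] mid [0.578  0.2505 0.0327] ext [0.1356 0.0913 0.0148] rect ((579.1280517578125, 248.6270751953125), (90.92988586425781, 135.5145263671875), 89.23747253417969)
gbox (0.05, 0.082) 102 mean [0.562  0.2527 0.0658] mid [0.5596 0.2503 0.066 ] ext [0.0161 0.0178 0.0309] rect ((560.9066162109375, 251.88259887695312), (10.46091079711914, 20.018930435180664), 38.954322814941406)
gbox (0.085, 0.1) 94 mean [0.559  0.2502 0.093 ] mid [0.5579 0.2492 0.0917] ext [0.0207 0.0188 0.0132] rect ((557.6498413085938, 249.5708465576172), (16.454362869262695, 18.981626510620117), 54.2066040
[... 2105 characters left out ...]
94), (115.82054901123047, 116.93260955810547), 24.18497085571289)
stand (0.065, 0.085) 105 mean [0.5633 0.0398 0.0791] mid [0.5668 0.0441 0.0776] ext [0.0599 0.075  0.0172] rect ((567.7736206054688, 43.65926742553711), (76.17542266845703, 24.99352264404297), 58.25297927856445)
stand (0.09, 0.125) 29 mean [0.5695 0.0492 0.1044] mid [0.5653 0.046  0.1067] ext [0.0324 0.0355 0.0343] rect ((566.8451538085938, 41.574676513671875), (41.745208740234375, 15.817984580993652), 56.966678619384766)
stand (0.13, 0.17) 51 mean [0.5687 0.0456 0.1473] mid [0.5675 0.0432 0.1433] ext [0.0373 0.0479 0.0255] rect ((567.834228515625, 43.51041793823242), (51.831321716308594, 16.12366485595703), 59.58354949951172)
```

View pics/scene0c.png

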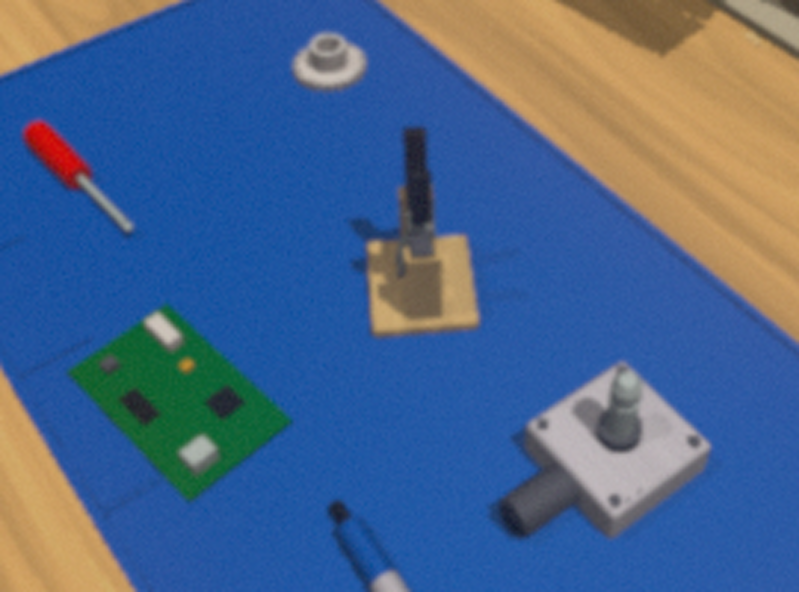

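View pics/top0c.png

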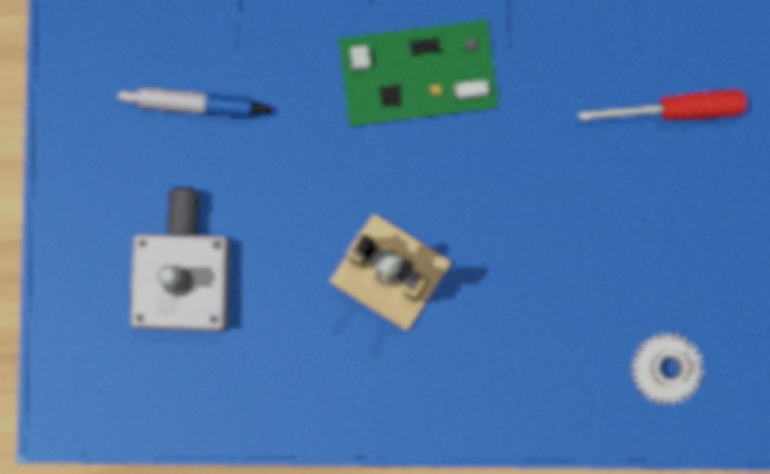

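The pictures show the gear (top crop 668,368), the stand with the pliers upright (390,265), and the small gearbox with its axle (178,280). The bystanders lie beyond them. I estimate the gear at (0.4765, -0.225), the axle at (0.556, 0.248) and the pliers at (0.570, 0.0445) with their y axis at about 57°. The first move takes the tool above the gear.

```bash
python3 -m pendant '[[40,40,-10,0,0,0.15,-1],[80,80,-20,0,0,0.3,-1],[120,125,-30,0,0,0.45,-1],[160,165,-40,0,0,0.6,-1],[200,205,-50,0,0,0.75,-1],[240,250,-70,0,0,0.9,-1],[280,290,-80,0,0,1.05,-1],[320,330,-100,0,0,1.05,-1],[342,360,-130,0,0,1.05,-1],[342,360,-130,0,0,1.05,-1],[342,360,-130,0,0,1.05,-1],[342,360,-130,0,0,1.05,-1],[342,360,-130,0,0,1.05,-1]]'
```

```text
time: 2.7
ee_pos: [0.4756, -0.2255, 0.103]
tcp_rot: [-0.568, -0.421, 0.568, -0.421]
wrist_force: [0.3, -0.5, 0.0]
opening: 0.093
```

```bash
python3 -m pendant '[[1,0,-25,0,0,0,-1],[1,0,-50,0,0,0,-1],[1,0,-65,0,0,0,-1],[1,0,-74,0,0,0,-1],[1,0,-74,0,0,0,-1],[1,0,-74,0,0,0,0],[1,0,-74,0,0,0,0.5],[1,0,-74,0,0,0,1],[1,0,-74,0,0,0,1],[1,0,-74,0,0,0,1],[1,0,-74,0,0,0,1],[1,0,-74,0,0,0,1]]'
```

```text
time: 3.9
ee_pos: [0.4766, -0.2254, 0.029]
tcp_rot: [-0.568, -0.421, 0.568, -0.421]
wrist_force: [-0.3, -0.3, -0.1]
opening: 0.0414
```

```bash
python3 -m pendant '[[0,0,0,0,0,0,1],[0,0,0,0,0,0,1],[0,0,0,0,0,0,1],[0,0,0,0,0,0,1]]'; python3 -m pendant '[[0,0,0,0,0,0,-1],[0,0,0,0,0,0,-1],[0,0,0,0,0,0,-1],[0,0,0,0,0,0,-1],[0,0,0,0,0,0.15,-1],[0,0,0,0,0,0.3,-1],[0,0,0,0,0,0.45,-1],[0,0,0,0,0,0.6,-1],[0,0,0,0,0,0.75,-1],[0,0,0,0,0,0.9,-1],[0,0,0,0,0,1.05,-1],[0,0,0,0,0,1.2,-1],[0,0,0,0,0,1.29,-1],[0,0,0,0,0,1.29,-1],[0,0,0,0,0,1.29,0],[0,0,0,0,0,1.29,1],[0,0,0,0,0,1.29,1],[0,0,0,0,0,1.29,1],[0,0,0,0,0,1.29,1],[0,0,0,0,0,1.29,1]]';python3 -m pendant '[[0,0,0,0,0,0,1],[0,0,0,0,0,0,1],[0,0,0,0,0,0,1],[0,0,0,0,0,0,1],[0,0,0,0,0,0,1]]'
```

```text
time: 4.3
ee_pos: [0.4766, -0.2254, 0.029]
tcp_rot: [-0.568, -0.421, 0.568, -0.421]
wrist_force: [0.0, 0.4, -0.1]
opening: 0.0335
time: 6.3
ee_pos: [0.4766, -0.2254, 0.029]
tcp_rot: [0.201, 0.678, -0.201, 0.678]
wrist_force: [0.2, -0.8, 0.1]
opening: 0.0501
time: 6.8
ee_pos: [0.4766, -0.2254, 0.029]
tcp_rot: [0.201, 0.678, -0.201, 0.678]
wrist_force: [-0.2, -0.0, 0.2]
opening: 0.0325
```

```bash
python3 -m pendant '[[0,0,20,0,0,0,1],[0,0,60,0,0,0,1],[0,0,100,0,0,0,1],[0,0,140,0,0,0,1],[0,0,180,0,0,0,1],[8,45,180,0,0,0,1],[15,90,180,0,0,0,1],[23,135,180,0,0,0,1],[30,180,180,0,0,0,1],[38,225,180,0,0,0,1],[45,270,180,0,0,0,1],[53,315,180,0,0,0,1],[60,360,180,0,0,0,1],[68,405,180,0,0,0,1],[75,450,180,0,0,0,1],[80,473,180,0,0,0,1],[80,473,180,0,0,0,1],[80,473,180,0,0,0,1]]';python3 -m pendant '[[0,0,-30,0,0,0,1],[0,0,-60,0,0,0,1],[0,0,-70,0,0,0,1],[0,0,-70,0,0,0,1]]'
python3 - <<'E'
from h import *
np.set_printoptions(precision=4,suppress=True)
e=manip.observe();print(e["ee_pos"],e["opening"])
for c,pre in(("scene","s"),("top","t")):
    im,d=manip.snapshot(c);np.savez(c+"1.npz",im=im,d=d)
    if c=="scene": cv2.imwrite("pics/scene1.png",cv2.resize(im[180:360,240:440],None,fx=3.3,fy=3.3,interpolation=cv2.INTER_CUBIC)[:,:,::-1])
    P=cloud(c,d).reshape(-1,3);P=P[~np.isnan(P[:,0])]
    for n,z0,z1,r in(("disc",.108,.125,.045),("axle",.05,.098,.03)):
        q=P[(np.hypot(P[:,0]-.5563,P[:,1]-.2476)<r)&(P[:,2]>z0)&(P[:,2]<z1)]
        if len(q)>5: print(c,n,len(q),q.mean(0),(q.min(0)+q.max(0))/2,np.ptp(q,axis=0))
    for t in("gear","groove","shoulder","axle_tip"):print(t,[(round(r["p"],2),np.round(r["point"],1).tolist()) for r in manip.spot_point(c,t)])
E
```

```text
time: 8.6
ee_pos: [0.5562, 0.2477, 0.2084]
tcp_rot: [0.2, 0.678, -0.201, 0.678]
wrist_force: [0.2, -0.0, -1.3]
opening: 0.0324
time: 9.0
ee_pos: [0.5549, 0.2459, 0.1364]
tcp_rot: [0.2, 0.679, -0.202, 0.677]
wrist_force: [0.1, -0.5, -0.2]
opening: 0.0325
[0.5549 0.2459 0.1364] 0.03252173238881472
scene disc 321 [0.5733 0.2447 0.1176] [0.5695 0.2456 0.1175] [0.0397 0.0675 0.0144]
scene axle 104 [0.5622 0.2528 0.0664] [0.5593 0.2497 0.0682] [0.0164 0.0177 0.0362]
gear [(0.58, [276.6, 334.6])]
groove [(0.94, [290.0, 333.2]), (0.85, [220.2, 470.0])]
shoulder [(0.87, [232.9, 463.0]), (0.85, [300.6, 331.0]), (0.24, [288.3, 332.7])]
axle_tip [(0.89, [210.8, 473.7])]
gear []
groove [(0.73, [191.3, 196.8]), (0.64, [329.4, 165.8])]
shoulder [(0.79, [324.3, 171.5]), (0.76, [195.8, 199.7])]
axle_tip [(0.55, [327.0, 166.2]), (0.52, [194.5, 194.5])]
```

View pics/scene1.png

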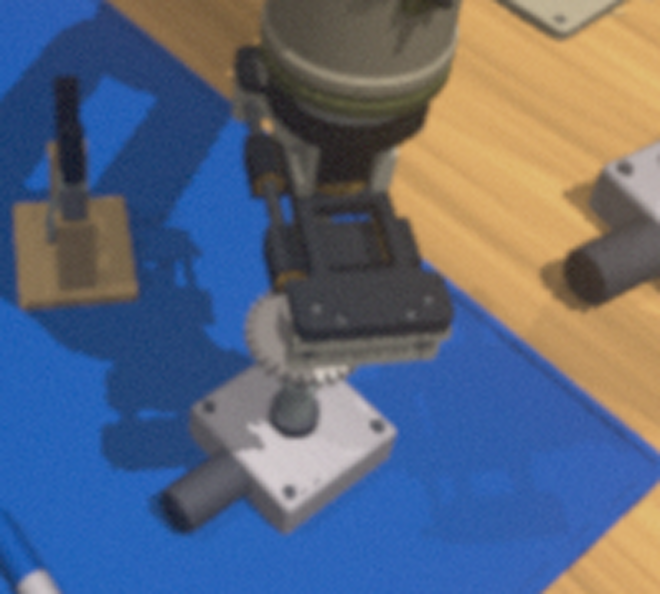

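```bash
python3 -m pendant '[[1.4,1.7,0,0,0,0,1],[1.4,1.7,0,0,0,0,1],[1.4,1.7,0,0,0,0,1],[1.4,1.7,0,0,0,0,1]]'; python3 -m pendant '[[0,0,-4,0,0,0,1],[0,0,-8,0,0,0,1],[0,0,-10,0,0,0,1],[0,0,-10,0,0,0,1]]'
```

```text
time: 9.9
ee_pos: [0.5579, 0.2495, 0.1389]
tcp_rot: [0.2, 0.678, -0.201, 0.678]
wrist_force: [-0.1, 0.8, -1.1]
opening: 0.0323
time: 10.3
ee_pos: [0.5574, 0.2493, 0.1281]
tcp_rot: [0.2, 0.678, -0.201, 0.678]
wrist_force: [1.0, 0.2, -2.1]
opening: 0.0325
```

```bash
python3 -m pendant '[[-1.2,-1.7,0,0,0,0,1],[-1.2,-1.7,0,0,0,0,1],[-1.2,-1.7,0,0,0,0,1],[-1.2,-1.7,0,0,0,0,1],[-1.2,-1.7,0,0,0,0,1],[-1.2,-1.7,0,0,0,0,1]]'; python3 -m pendant '[[0,0,-4,0,0,0,1],[0,0,-8,0,0,0,1],[0,0,-12,0,0,0,1],[0,0,-16,0,0,0,1],[0,0,-16,0,0,0,1],[0,0,-16,0,0,0,1]]'
```

```text
time: 10.9
ee_pos: [0.5563, 0.2477, 0.1282]
tcp_rot: [0.2, 0.678, -0.201, 0.678]
wrist_force: [-0.0, 0.2, -0.6]
opening: 0.0323
time: 11.5
ee_pos: [0.5561, 0.2476, 0.1119]
tcp_rot: [0.2, 0.678, -0.201, 0.678]
wrist_force: [-0.3, 0.3, -0.8]
opening: 0.0326
```

```bash
python3 -m pendant '[[0,0,-6,0,0,0,1],[0,0,-12,0,0,0,1],[0,0,-18,0,0,0,1],[0,0,-18,0,0,0,1]]'; python3 -m pendant '[[0,0,-6,0,0,0,1],[0,0,-12,0,0,0,1],[0,0,-18,0,0,0,1],[0,0,-20,0,0,0,1],[0,0,-20,0,0,0,1],[0,0,-20,0,0,0,1]]'
```

```text
time: 11.9
ee_pos: [0.5552, 0.2473, 0.0923]
tcp_rot: [0.199, 0.679, -0.202, 0.677]
wrist_force: [-0.2, 0.1, -1.3]
opening: 0.0327
time: 12.5
ee_pos: [0.5552, 0.2473, 0.0724]
tcp_rot: [0.199, 0.679, -0.202, 0.677]
wrist_force: [-0.2, 0.5, 0.1]
opening: 0.0324
```

Next I lower it gently until it touches the shoulder, then release.

```bash
python3 -m pendant '[[0,0,-1,0,0,0,1],[0,0,-2,0,0,0,1],[0,0,-2,0,0,0,1],[0,0,-2,0,0,0,1]]'
```

```text
time: 12.9
ee_pos: [0.5555, 0.2473, 0.071]
tcp_rot: [0.199, 0.679, -0.201, 0.677]
wrist_force: [-2.0, -1.1, 5.7]
opening: 0.0327
```

```bash
python3 -m pendant '[[0,0,0,0,0,0,-1],[0,0,0,0,0,0,-1],[0,0,0,0,0,0,-1],[0,0,0,0,0,0,-1],[0,0,0,0,0,0,-1],[0,0,0,0,0,0,-1],[0,0,20,0,0,0,-1],[0,0,60,0,0,0,-1],[0,0,100,0,0,0,-1],[0,0,140,0,0,0,-1],[0,0,180,0,0,0,-1],[-10,-50,180,0,0,0,-1],[-20,-100,180,0,0,0,-1],[-30,-140,180,0,0,0,-1],[-80,-180,180,0,0,0,-1],[-80,-180,180,0,0,0,-1]]'
python3 - <<'E'
from h import *
np.set_printoptions(precision=4,suppress=True)
print(manip.observe()["ee_pos"])
ims=[]
for c in("scene","top"):
    im,d=manip.snapshot(c);np.savez(c+"2.npz",im=im,d=d)
    P=cloud(c,d).reshape(-1,3);P=P[~np.isnan(P[:,0])]
    for n,z0,z1,r in(("disc",.045,.055,.045),("hub",.066,.076,.022),("tip",.085,.1,.02)):
        q=P[(np.hypot(P[:,0]-.5563,P[:,1]-.2476)<r)&(P[:,2]>z0)&(P[:,2]<z1)]
        if len(q)>5: print(c,n,len(q),q.mean(0),(q.min(0)+q.max(0))/2,np.ptp(q,axis=0))
    x,y=(270,200) if c=="scene" else (150,140)
    ims.append(cv2.resize(im[y:y+140,x:x+140],(400,400),interpolation=cv2.INTER_CUBIC))
    for t in("pliers","grip"):print(c,t,[(round(r["p"],2),np.round(r["point"],1).tolist()) for r in manip.spot_point(c,t)])
cv2.imwrite("pics/two2.png",np.hstack(ims)[:,:,::-1])
E
```

```text
time: 14.5
ee_pos: [0.4728, 0.0647, 0.2501]
tcp_rot: [0.2, 0.679, -0.203, 0.676]
wrist_force: [0.2, 0.5, 0.6]
opening: 0.0929
[0.4728 0.0647 0.2501]
scene disc 489 [0.5627 0.2526 0.0527] [0.556  0.2469 0.0501] [0.0695 0.0689 0.0098]
scene hub 111 [0.5622 0.2517 0.0729] [0.5576 0.2478 0.0711] [0.0311 0.0327 0.0098]
scene tip 93 [0.5591 0.2504 0.0934] [0.5569 0.2488 0.0925] [0.0207 0.0193 0.0144]
scene pliers [(0.86, [249.7, 259.0]), (0.73, [300.5, 329.3])]
scene grip [(0.78, [216.7, 260.2])]
top disc 149 [0.5543 0.2529 0.0516] [0.5536 0.2543 0.0504] [0.0657 0.0505 0.0091]
top hub 36 [0.5507 0.2429 0.0725] [0.5541 0.2468 0.0713] [0.031  0.0345 0.0091]
top tip 45 [0.5544 0.2468 0.0929] [0.5552 0.248  0.0923] [0.0197 0.0207 0.0145]
top pliers []
top grip [(0.62, [133.9, 203.6]), (0.25, [137.9, 361.5])]
```

View pics/two2.png

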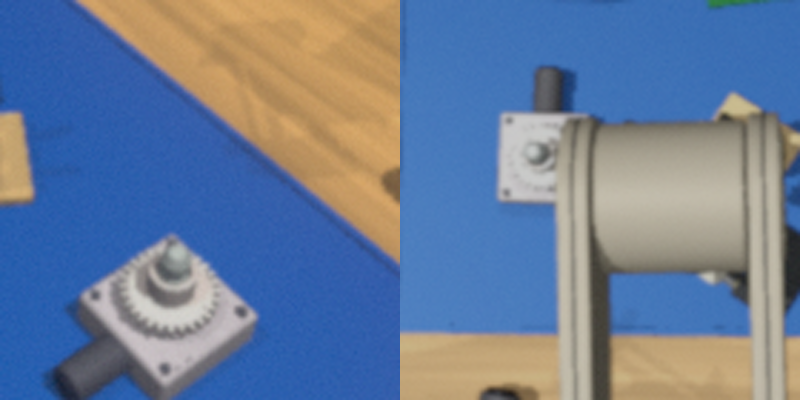

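The gear sits level on the shoulder: disc top at 0.052, hub top at 0.073. Next I refine the pliers' handle axis from the first images, corrected by the camera bias found at the gear.

Run:
```python
from h import *
np.set_printoptions(precision=4,suppress=True)
for c,b in(("scene",(.0011,.0024,0)),("top",(-.001,-.0009,0))):
    P=cloud(c,np.load(c+"0.npz")["d"]).reshape(-1,3)-np.array(b);P=P[~np.isnan(P[:,0])]
    u=np.array([np.cos(1.0),np.sin(1.0)])
    for z0,z1,n in((.142,.165,"tops"),(.1,.142,"sides"),(.068,.09,"bar+uprights")):
        q=P[(np.hypot(P[:,0]-.5696,P[:,1]-.0437)<.05)&(P[:,2]>z0)&(P[:,2]<z1)]
        s=(q[:,:2]-[.5696,.0437])@u
        A,B=q[s>0.005],q[s<-0.005]
        mid=lambda q:(q.min(0)+q.max(0))/2
        if len(A)>2 and len(B)>2:
            d=mid(A)-mid(B);print(c,n,len(A),mid(A),len(B),mid(B),"ang",np.degrees(np.arctan2(d[1],d[0])),"mean",(mid(A)+mid(B))/2,"zmax",q[:,2].max(), "smm",s.min(),s.max())
    # stand foot rect (plane z ~ .01)
    q=P[(np.hypot(P[:,0]-.57,P[:,1]-.044)<.07)&(P[:,2]>.007)&(P[:,2]<.013)]
    im=np.load(c+"0.npz")["im"]
q=manip.observe();R=q["tcp_rot"]
from scipy.spatial.transform import Rotation as Ro
M=Ro.from_quat(R).as_matrix();print(M,np.degrees(np.arctan2(M[1,1],M[0,1])))
```

```text
scene tops 41 [0.5824 0.06   0.1471] 40 [0.5578 0.024  0.1473] ang 55.62479820715831 mean [0.5701 0.042  0.1472] zmax 0.1525047154546092 smm -0.03035116155639245 0.02601597839311613
scene sides 95 [0.5822 0.06   0.1213] 79 [0.5604 0.0266 0.1224] ang 56.92666080981316 mean [0.5713 0.0433 0.1218] zmax 0.14186650865151518 smm -0.02166272548699825 0.02454581536134035
scene bar+uprights 154 [0.5823 0.0627 0.0782] 37 [0.5551 0.0166 0.0754] ang 59.516495101054296 mean [0.5687 0.0397 0.0768] zmax 0.08804538990203603 smm -0.03979682220091339 0.03830488806798029
top tops 22 [0.5797 0.0627 0.1489] 20 [0.5571 0.0254 0.1501] ang 58.754891055078296 mean [0.5684 0.0441 0.1495] zmax 0.15581289340377524 smm -0.02584125686789923 0.026192301061318486
top sides 21 [0.5773 0.0598 0.1209] 7 [0.5556 0.0318 0.1185] ang 52.17230892636522 mean [0.5665 0.0458 0.1197] zmax 0.14046146758486344 smm -0.02281117574639578 0.02100787734059926
top bar+uprights 43 [0.5819 0.0646 0.08  ] 71 [0.5559 0.0257 0.079 ] ang 56.29145540051483 mean [0.5689 0.0451 0.0795] zmax 0.08981827630652361 smm -0.03776094439190714 0.03824919301478365
[[-0.0023  0.5431  0.8397]
 [-0.0019  0.8397 -0.5431]
 [-1.     -0.0028 -0.0009]] 57.10727847425847
```

```bash
python3 -m pendant '[[40,-10,0,0,0,0,-1],[80,-20,-20,0,0,0,-1],[96.5,-21.5,-50,0,0,0,-1],[96.5,-21.5,-50,0,0,0,-1],[96.5,-21.5,-50,0,0,0,-1],[96.5,-21.5,-50,0,0,0,-1],[96.5,-21.5,-50,0,0,0,-1]]'
python3 - <<'E'
from h import *
im,d=manip.snapshot("scene");np.savez("scene3.npz",im=im,d=d)
cv2.imwrite("pics/scene3.png",cv2.resize(im[120:300,180:360],None,fx=3.3,fy=3.3,interpolation=cv2.INTER_CUBIC)[:,:,::-1])
E
```

```text
time: 15.5
ee_pos: [0.5732, 0.047, 0.2034]
tcp_rot: [0.199, 0.678, -0.201, 0.679]
wrist_force: [-0.1, 0.6, -0.4]
opening: 0.093
```

View pics/scene3.png

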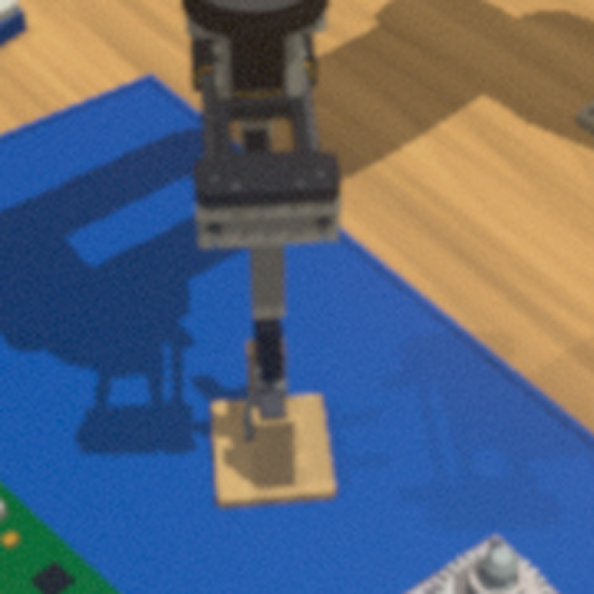

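The near finger (px 268,285) lines up with the near handle (268,345). I correct the lag and check it before descending.

```bash
python3 -m pendant '[[-3.9,-3.8,0,0,0,0,-1],[-3.9,-3.8,0,0,0,0,-1],[-3.9,-3.8,0,0,0,0,-1],[-3.9,-3.8,0,0,0,0,-1],[-3.9,-3.8,0,0,0,0,-1],[-3.9,-3.8,0,0,0,0,-1]]'; python3 -m pendant '[[0,0,-10,0,0,0,-1],[0,0,-20,0,0,0,-1],[0,0,-30,0,0,0,-1],[0,0,-30,0,0,0,-1],[0,0,-30,0,0,0,-1],[0,0,-30,0,0,0,-1]]'
```

```text
time: 16.15
ee_pos: [0.5692, 0.0431, 0.2032]
tcp_rot: [0.199, 0.678, -0.201, 0.679]
wrist_force: [0.4, 0.0, 0.5]
opening: 0.0933
time: 16.75
ee_pos: [0.5695, 0.0431, 0.1735]
tcp_rot: [0.199, 0.678, -0.201, 0.679]
wrist_force: [-0.1, 0.8, -0.3]
opening: 0.0929
```

```bash
python3 -m pendant '[[0,0,-15,0,0,0,-1],[0,0,-30,0,0,0,-1],[0,0,-45,0,0,0,-1],[0,0,-55,0,0,0,-1],[0,0,-55,0,0,0,-1],[0,0,-55,0,0,0,-1],[0,0,-55,0,0,0,-0.5],[0,0,-55,0,0,0,-0.3],[0,0,-55,0,0,0,-0.1],[0,0,-55,0,0,0,-0.05],[0,0,-55,0,0,0,-0.05],[0,0,-55,0,0,0,-0.05],[0,0,-55,0,0,0,-0.05]]'
```

```text
time: 18.05
ee_pos: [0.57, 0.0432, 0.1191]
tcp_rot: [0.2, 0.677, -0.2, 0.679]
wrist_force: [-0.1, 1.9, 3.2]
opening: 0.0493
```

```bash
python3 -m pendant '[[0,0,0,0,0,0,-0.02],[0,0,0,0,0,0,0],[0,0,0,0,0,0,0],[0,0,0,0,0,0,0],[0,0,0,0,0,0,0],[0,0,0,0,0,0,0]]'
```

```text
time: 18.65
ee_pos: [0.5702, 0.0433, 0.1193]
tcp_rot: [0.2, 0.677, -0.2, 0.679]
wrist_force: [1.1, 1.3, 5.0]
opening: 0.0468
```

```bash
python3 -m pendant '[[0,0,0,0,0,0,0.1],[0,0,0,0,0,0,0.3],[0,0,0,0,0,0,1],[0,0,0,0,0,0,1],[0,0,0,0,0,0,1],[0,0,0,0,0,0,1],[0,0,0,0,0,0,1]]'
```

```text
time: 19.35
ee_pos: [0.5706, 0.0433, 0.1201]
tcp_rot: [0.2, 0.677, -0.2, 0.68]
wrist_force: [-0.6, 1.0, 9.4]
opening: 0.0393
```

```bash
python3 -m pendant '[[0,0,5,0,0,0,1],[0,0,10,0,0,0,1],[0,0,20,0,0,0,1],[0,0,40,0,0,0,1],[0,0,60,0,0,0,1],[0,0,80,0,0,0,1],[0,0,105,0,0,0,1],[0,0,105,0,0,0,1],[0,0,105,0,0,0,1],[0,0,105,0,0,0,1],[0,0,105,0,0,0,1],[0,0,105,0,0,0,1]]'
python3 - <<'E'
from h import *
np.set_printoptions(precision=4,suppress=True)
e=manip.observe();p=e["ee_pos"];print(p)
u=np.array([.5431,.8397]);v=np.array([.8397,-.5431])
ims=[]
for c,b in(("scene",(.0011,.0024,0)),("top",(-.001,-.0009,0))):
    im,d=manip.snapshot(c);np.savez(c+"4.npz",im=im,d=d)
    P=cloud(c,d).reshape(-1,3)-np.array(b);P=P[~np.isnan(P[:,0])]
    for z0,z1 in((.12,.14),(.14,.165),(.165,.185),(.195,.215),(.225,.25)):
        q=P[(np.hypot(P[:,0]-p[0],P[:,1]-p[1])<.05)&(P[:,2]>z0)&(P[:,2]<z1)]
        if len(q)<4: continue
        r=q[:,:2]-p[:2];a,s=r@v,r@u
        print(c,z0,z1,len(q),"v",a.min(),a.max(),"u",s.min(),s.max(),"z",q[:,2].min(),q[:,2].max())
    for t in("pliers","grip"):print(c,t,[(round(r["p"],2),np.round(r["point"],1).tolist()) for r in manip.spot_point(c,t)])
    if c=="scene":
        cv2.imwrite("pics/scene4.png",cv2.resize(im[130:290,200:340],None,fx=3.7,fy=3.7,interpolation=cv2.INTER_CUBIC)[:,:,::-1])
E
```

```text
time: 20.55
ee_pos: [0.5699, 0.0433, 0.2237]
tcp_rot: [0.2, 0.678, -0.2, 0.679]
wrist_force: [0.2, -0.6, -1.7]
opening: 0.0392
[0.5699 0.0433 0.2237]
scene 0.12 0.14 67 v -0.016196480507452454 0.01860298531080775 u -0.013641564116563962 0.01626575628660466 z 0.13335023160895354 0.13996250735984084
scene 0.14 0.165 43 v 0.00828374715042256 0.01724905154104915 u -0.012178811312820045 0.010411674352585273 z 0.14008701254940337 0.1649389568330406
scene 0.165 0.185 76 v -0.008222393060020735 0.010284269732514848 u -0.009492525031466284 0.03210282027727853 z 0.16513831587458594 0.18497942593154781
scene 0.195 0.215 15 v -0.0058299973315473 0.00778480601311657 u 0.010782023143136543 0.02600701928285982 z 0.19696772268222684 0.21354554589097696
scene 0.225 0.25 96 v -0.007531713939590348 0.009588335065969856 u 0.030855202835897978 0.035607133064850666 z 0.22502881361476257 0.24888653987215154
scene pliers [(0.69, [213.3, 259.1])]
scene grip []
top pliers []
top grip [(0.36, [197.7, 202.8])]
```

View pics/scene4.png

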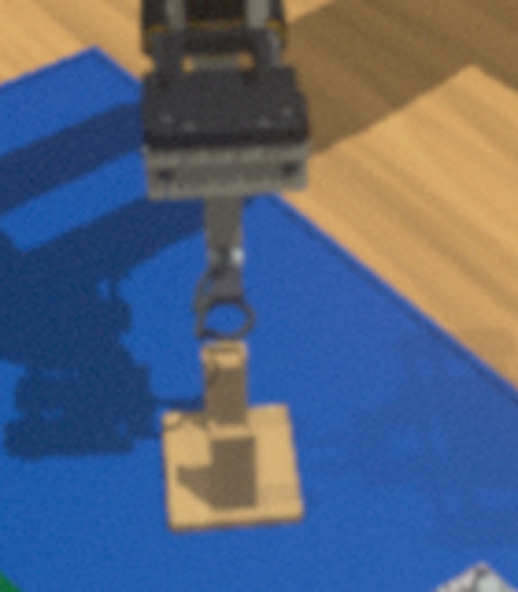

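The ring (px 225,318) is clear of the stand and spread, and the pliers hang upright. Next I move over the axle.

```bash
python3 -m pendant '[[-2,30,0,0,0,0,1],[-4,60,0,0,0,0,1],[-6,90,0,0,0,0,1],[-8,120,0,0,0,0,1],[-10,150,0,0,0,0,1],[-12,180,0,0,0,0,1],[-14,200,-10,0,0,0,1],[-14.4,204.5,-20,0,0,0,1],[-14.4,204.5,-20,0,0,0,1],[-14.4,204.5,-20,0,0,0,1],[-14.4,204.5,-20,0,0,0,1],[-14.4,204.5,-20,0,0,0,1],[-14.4,204.5,-20,0,0,0,1]]'
python3 - <<'E'
from h import *
from scipy.optimize import least_squares
np.set_printoptions(precision=4,suppress=True)
e=manip.observe();p=e["ee_pos"];print(p)
im,d=manip.snapshot("scene");np.savez("scene5.npz",im=im,d=d)
P=cloud("scene",d).reshape(-1,3);P=P[~np.isnan(P[:,0])]
for z0,z1 in((.05,.055),(.07,.076),(.08,.1),(.108,.12),(.15,.17)):
    q=P[(np.hypot(P[:,0]-p[0],P[:,1]-p[1])<.04)&(P[:,2]>z0)&(P[:,2]<z1)]
    if len(q)>4:print(z0,z1,len(q),q.mean(0),"mid",(q.min(0)+q.max(0))/2,np.ptp(q,axis=0))
cv2.imwrite("pics/scene5.png",cv2.resize(im[220:360,270:400],None,fx=4.2,fy=4.2,interpolation=cv2.INTER_CUBIC)[:,:,::-1])
E
```

```text
time: 22.15
ee_pos: [0.5566, 0.2472, 0.2056]
tcp_rot: [0.2, 0.677, -0.2, 0.68]
wrist_force: [-1.0, 0.0, -1.4]
opening: 0.0392
[0.5566 0.2472 0.2056]
0.05 0.055 422 [0.5622 0.2521 0.0533] mid [0.5556 0.2465 0.0525] [0.0681 0.0679 0.005 ]
0.07 0.076 79 [0.5617 0.2515 0.0742] mid [0.5563 0.2474 0.0731] [0.0322 0.0327 0.0058]
0.08 0.1 87 [0.5608 0.2519 0.0915] mid [0.5577 0.2502 0.0899] [0.0177 0.017  0.0187]
0.108 0.12 46 [0.5633 0.2522 0.1188] mid [0.5633 0.2468 0.1181] [0.0305 0.0344 0.0038]
0.15 0.17 191 [0.5652 0.2568 0.1654] mid [0.5605 0.2478 0.16  ] [0.0377 0.0618 0.0197]
```

View pics/scene5.png

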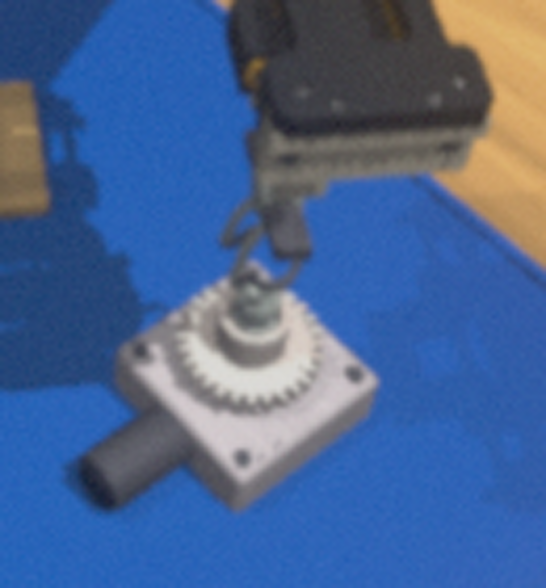

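```bash
cat >> h.py <<'E'
def proj(cam,X):
    c=manip.get_calibration(cam);K=np.array(c["camera_matrix"]);T=np.array(c["cam_to_world"])
    Y=(np.atleast_2d(X)-T[:3,3])@T[:3,:3];s=Y[:,:2]/Y[:,2:];s=s*(1+c["k1"]*(s**2).sum(1,keepdims=True))
    return s*[K[0,0],K[1,1]]+K[:2,2]
E
python3 - <<'E'
from h import *
np.set_printoptions(precision=4,suppress=True)
e=manip.observe();p=e["ee_pos"];print(p,manip.observe()["time"])
acc=0
for i in range(6):
    im,d=manip.snapshot("scene");acc=acc+im.astype(float)
    if i<3: print([(round(r["p"],2),np.round(r["point"],1).tolist(),w_plane("scene",[r["point"][::-1]],.1146)[0]) for r in manip.spot_point("scene","pliers")])
im=(acc/6).astype(np.uint8);np.save("avg5.npy",im)
x0,y0,S=290,235,8
v=cv2.resize(im[y0:y0+75,x0:x0+95],None,fx=S,fy=S,interpolation=cv2.INTER_CUBIC).copy()
b=np.array([.0011,.0024,0]);t=np.linspace(0,2*np.pi,80)
def circ(cx,cy,z,r,col):
    X=np.c_[cx+r*np.cos(t),cy+r*np.sin(t),0*t+z]+b
    cv2.polylines(v,[(((proj("scene",X)-[x0,y0]+.5)*S)).astype(np.int32)],True,col,1)
zr=p[2]-.091
circ(p[0],p[1],zr+.0015,.017,(255,0,0));circ(p[0],p[1],zr+.0015,.013,(255,0,0))
for z,r in((.087,.010),(.072,.017),(.05,.034)):circ(.5563,.2476,z,r,(255,255,0))
cv2.imwrite("pics/ov5.png",v[:,:,::-1])
E
```

```text
[0.5565 0.2474 0.2055] 22.2
[(0.57, [281.2, 330.4], array([0.5576, 0.2442, 0.1146]))]
[(0.75, [279.0, 331.0], array([0.5533, 0.2413, 0.1146]))]
[(0.92, [279.4, 330.2], array([0.5551, 0.241 , 0.1146]))]
```

View pics/ov5.png

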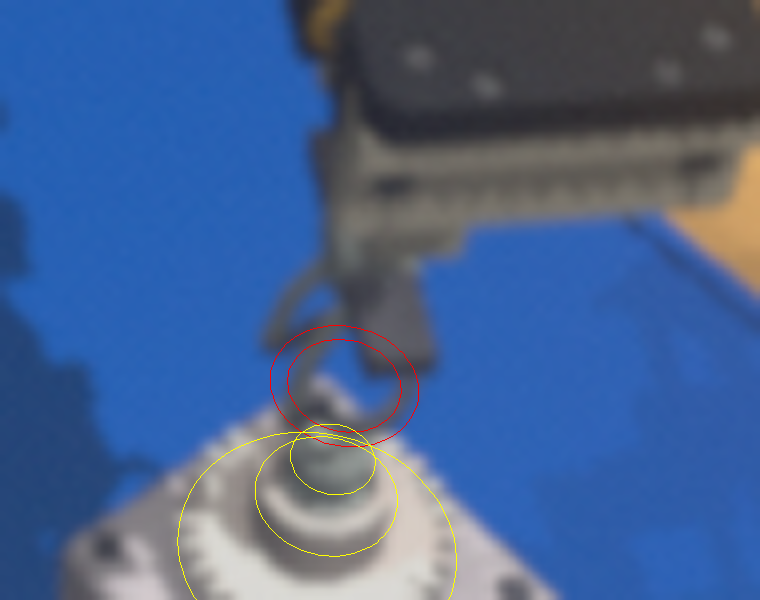

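Run:
```python
from h import *
from scipy.optimize import least_squares
np.set_printoptions(precision=4,suppress=True)
# axle raw scene frame: circle r=10mm on cylinder points, from pictures 0 (bare axle), and projected-box check
P=cloud("scene",np.load("scene0.npz")["d"]).reshape(-1,3);P=P[~np.isnan(P[:,0])]
for z0,z1,r in((.046,.07,.01),(.078,.086,.01)):
    q=P[(np.hypot(P[:,0]-.558,P[:,1]-.25)<.02)&(P[:,2]>z0)&(P[:,2]<z1)]
    f=least_squares(lambda c:np.hypot(q[:,0]-c[0],q[:,1]-c[1])-r,[.557,.249],loss="soft_l1",f_scale=.001)
    print("axle raw",z0,len(q),f.x,"res",np.abs(f.fun).mean())
# housing outline centre raw (top face): 90 mm square
q=P[(P[:,2]>.029)&(P[:,2]<.036)&(abs(P[:,0]-.557)<.06)&(abs(P[:,1]-.25)<.06)]
print("housing y mid",np.percentile(q[:,1],[1,99]).mean(),"x range",np.percentile(q[:,0],[1,99]))
# ring template
im=np.load("avg5.npy").astype(float);g=im[:,:,2]-im[:,:,0]
p=manip.observe()["ee_pos"];t=np.radians(np.arange(0,360,6))
def samp(cx,cy,z,r):
    uv=proj("scene",np.c_[cx+r*np.cos(t),cy+r*np.sin(t),0*t+z]).astype(np.float32)
    return cv2.remap(g.astype(np.float32),uv[:,0].reshape(-1,1),uv[:,1].reshape(-1,1),cv2.INTER_LINEAR).ravel()
out=[]
for z in(p[2]-.0895,):
    for dx in np.arange(-6,7,.5):
        for dy in np.arange(-6,7,.5):
            c=(p[0]+dx/1e3,p[1]+dy/1e3)
            out.append((-samp(*c,z,.015).mean()+.5*samp(*c,z,.0105).mean()+.5*samp(*c,z,.0195).mean(),dx,dy))
out.sort(reverse=True);print("ring - tcp (raw scene), mm",out[:8])
print(p)
```

```text
axle raw 0.046 95 [0.5564 0.2484] res 0.0011022394816909572
axle raw 0.078 18 [0.5559 0.2478] res 0.0004320909606456396
housing y mid 0.24929752581332443 x range [0.5131 0.6151]
ring - tcp (raw scene), mm [(np.float32(19.900888), np.float64(-6.0), np.float64(0.5)), (np.float32(19.654524), np.float64(-6.0), np.float64(1.0)), (np.float32(19.549145), np.float64(-6.0), np.float64(0.0)), (np.float32(18.921085), np.float64(-6.0), np.float64(-0.5)), (np.float32(18.565935), np.float64(-5.5), np.float64(0.0)), (np.float32(18.530396), np.float64(-5.5), np.float64(0.5)), (np.float32(18.400776), np.float64(-6.0), np.float64(1.5)), (np.float32(18.065325), np.float64(-5.5), np.float64(-0.5))]
[0.5562 0.2478 0.205 ]
```

Run:
```python
from h import *
np.set_printoptions(precision=4,suppress=True)
t=np.radians(38+np.arange(-110,111,5))
for name,im,p in(("over stand",np.load("scene4.npz")["im"],np.array([.5699,.0433,.2237])),("over axle",np.load("avg5.npy"),np.array([.5563,.2476,.2052]))):
    g=cv2.GaussianBlur(im.max(2).astype(np.float32),(0,0),.5)
    def samp(cx,cy,z,r):
        uv=proj("scene",np.c_[cx+r*np.cos(t),cy+r*np.sin(t),0*t+z]).astype(np.float32)
        return cv2.remap(g,uv[:,0].reshape(-1,1),uv[:,1].reshape(-1,1),cv2.INTER_LINEAR).ravel()
    out=[]
    for dx in np.arange(-5,7.1,.5):
        for dy in np.arange(-5,7.1,.5):
            c=(p[0]+dx/1e3,p[1]+dy/1e3);z=p[2]-.0895
            out.append((round(float(-samp(*c,z,.015).mean()+.5*samp(*c,z,.0105).mean()+.5*samp(*c,z,.0195).mean()),1),dx,dy))
    out.sort(reverse=True);o=np.array(out[:8]);print(name,"ring raw - tcp mm",o[:4].tolist(),o[:,1:].mean(0))
```

```text
Traceback (most recent call last):
  File "h.py", line 16, in proj
    c=manip.get_calibration(cam);K=np.array(c["camera_matrix"]);T=np.array(c["cam_to_world"])
ValueError: time passes only in moves, steps and waits
```

```bash
sed -i '1a import functools' h.py; sed -i 's/^def ray/@functools.lru_cache\ndef cal(cam): return manip.get_calibration(cam)\ndef ray/; s/c=manip.get_calibration(cam)/c=cal(cam)/' h.py
python3 - <<'E'
from h import *
np.set_printoptions(precision=4,suppress=True)
t=np.radians(38+np.arange(-110,111,5))
for name,im,p in(("over stand",np.load("scene4.npz")["im"],np.array([.5699,.0433,.2237])),("over axle",np.load("avg5.npy"),np.array([.5563,.2476,.2052]))):
    g=cv2.GaussianBlur(im.max(2).astype(np.float32),(0,0),.5)
    def samp(cx,cy,z,r):
        uv=proj("scene",np.c_[cx+r*np.cos(t),cy+r*np.sin(t),0*t+z]).astype(np.float32)
        return cv2.remap(g,uv[:,0].reshape(-1,1),uv[:,1].reshape(-1,1),cv2.INTER_LINEAR).ravel()
    out=[]
    for dx in np.arange(-5,7.1,.5):
        for dy in np.arange(-5,7.1,.5):
            c=(p[0]+dx/1e3,p[1]+dy/1e3);z=p[2]-.0895
            out.append((round(float(-samp(*c,z,.015).mean()+.5*samp(*c,z,.0105).mean()+.5*samp(*c,z,.0195).mean()),1),dx,dy))
    out.sort(reverse=True);o=np.array(out[:8]);print(name,"ring raw - tcp mm",o[:4].tolist(),o[:,1:].mean(0))
E
```

```text
over stand ring raw - tcp mm [[33.3, -1.5, -1.0], [33.3, -1.5, -1.5], [33.3, -2.0, -1.0], [33.3, -2.0, -1.5]] [-1.875  -1.3125]
over axle ring raw - tcp mm [[23.2, -3.0, -0.5], [23.0, -2.5, -0.5], [22.8, -2.5, -1.0], [22.8, -3.0, -1.0]] [-2.875 -0.5  ]
```

```bash
python3 -m pendant '[[1,0.7,-5,0,0,0,1],[1,0.7,-10,0,0,0,1],[1,0.7,-15,0,0,0,1],[1,0.7,-19,0,0,0,1],[1,0.7,-19,0,0,0,1],[1,0.7,-19,0,0,0,1],[1,0.7,-19,0,0,0,1],[1,0.7,-19,0,0,0,1]]'
python3 - <<'E'
from h import *
np.set_printoptions(precision=3,suppress=True)
e=manip.observe();print(e["wrist_force"],e["torque"])
im=manip.snapshot("scene")[0]
acc=np.mean([manip.snapshot("scene")[0] for _ in range(5)],0).astype(np.uint8)
cv2.imwrite("pics/near6.png",cv2.resize(acc[245:320,290:385],None,fx=8,fy=8,interpolation=cv2.INTER_CUBIC)[:,:,::-1])
E
```

```text
time: 23.45
ee_pos: [0.5574, 0.2486, 0.1864]
tcp_rot: [0.2, 0.677, -0.2, 0.68]
wrist_force: [0.2, -0.8, -1.8]
opening: 0.0393
[ 0.208 -0.769 -1.777] [ 0.002 -0.136  0.016]
```

View pics/near6.png

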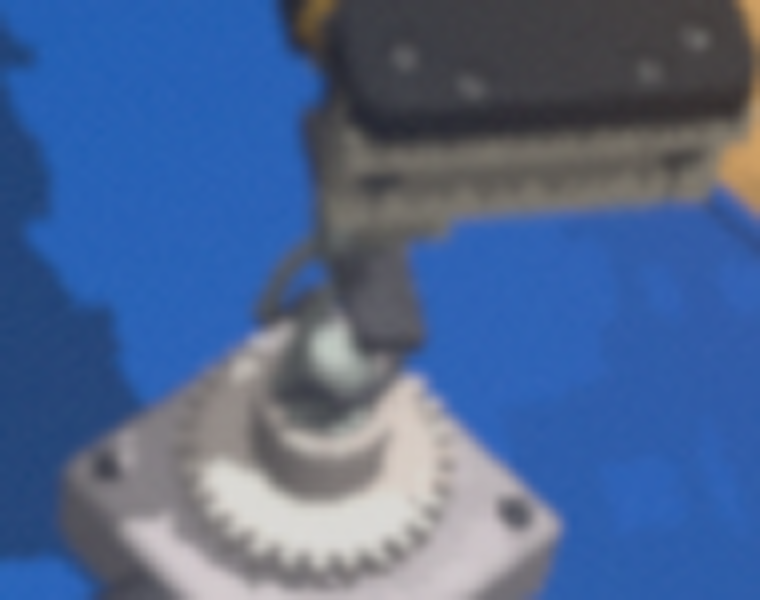

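The ring (centre about 340,370) encircles the axle tip (about 333,355) with no contact force. I nudge it slightly toward the image's left and descend by feel.

```bash
python3 -m pendant '[[0.8,-0.8,-3,0,0,0,1],[0.8,-0.8,-5,0,0,0,1],[0.8,-0.8,-5,0,0,0,1],[0.8,-0.8,-5,0,0,0,1]]';  python3 -m pendant '[[0,0,-2,0,0,0,1],[0,0,-4,0,0,0,1],[0,0,-4,0,0,0,1],[0,0,-4,0,0,0,1]]'
```

```text
time: 24.15
ee_pos: [0.5579, 0.2477, 0.1808]
tcp_rot: [0.2, 0.677, -0.2, 0.68]
wrist_force: [0.5, -0.5, -1.3]
opening: 0.0393
time: 24.55
ee_pos: [0.5578, 0.2477, 0.1767]
tcp_rot: [0.2, 0.677, -0.2, 0.679]
wrist_force: [0.1, 0.4, -1.2]
opening: 0.0393
```

```bash
python3 -m pendant '[[0,0,-2,0,0,0,1],[0,0,-4,0,0,0,1],[0,0,-6,0,0,0,1],[0,0,-6,0,0,0,1],[0,0,-6,0,0,0,1]]';  python3 -m pendant '[[0,0,-2,0,0,0,1],[0,0,-4,0,0,0,1],[0,0,-5,0,0,0,1],[0,0,-5,0,0,0,1],[0,0,-5,0,0,0,1]]'
```

```text
time: 25.05
ee_pos: [0.5577, 0.2477, 0.1706]
tcp_rot: [0.2, 0.677, -0.2, 0.679]
wrist_force: [0.1, -0.5, -2.5]
opening: 0.0397
time: 25.55
ee_pos: [0.5577, 0.2476, 0.1655]
tcp_rot: [0.2, 0.677, -0.2, 0.679]
wrist_force: [-0.3, -0.2, -1.5]
opening: 0.0391
```

Run:
```python
from h import *
np.set_printoptions(precision=4,suppress=True)
e=manip.observe();print(e["wrist_force"],e["torque"],e["ee_pos"],e["opening"])
acc=[];
for _ in range(6):
    im,d=manip.snapshot("scene");acc.append(im)
P=cloud("scene",d).reshape(-1,3);P=P[~np.isnan(P[:,0])]
q=P[(np.hypot(P[:,0]-.557,P[:,1]-.249)<.04)&(P[:,2]>.05)&(P[:,2]<.0545)];print("disc",q.mean(0),np.ptp(q,axis=0))
acc=np.mean(acc,0).astype(np.uint8)
cv2.imwrite("pics/near7.png",cv2.resize(acc[260:320,300:380],None,fx=10,fy=10,interpolation=cv2.INTER_CUBIC)[:,:,::-1])
```

```text
[-0.2533 -0.1629 -1.4926] [ 0.0212 -0.1372 -0.0069] [0.5577 0.2476 0.1655] 0.03910167905732956
disc [0.5641 0.2525 0.053 ] [0.0685 0.0686 0.0045]
```

View pics/near7.png

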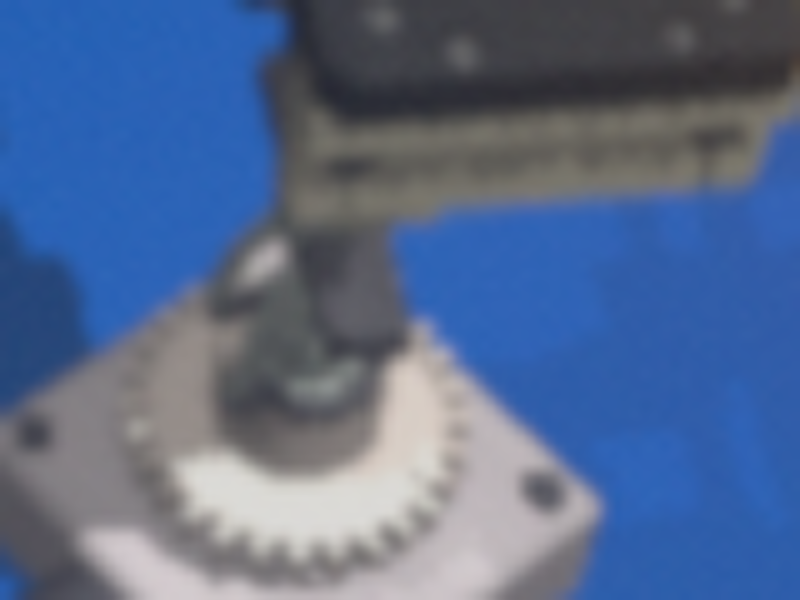

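```bash
python3 -m pendant '[[0,0,0,0,0,0,1],[0,0,0,0,0,0,1],[0,0,0,0,0,0,1],[0,0,0,0,0,0,1]]' && python3 -c "
from plant import manip
print(manip.job_done())"
```

```text
time: 26.25
ee_pos: [0.5578, 0.2477, 0.1657]
tcp_rot: [0.2, 0.677, -0.2, 0.679]
wrist_force: [0.1, -0.8, -1.1]
opening: 0.0396
the job is handed in; nothing more can be done
None
```

I put the gear on the shoulder of the smaller gearbox's axle and released it. I then took the pliers from the stand squeezed to the stop, slid the spread ring down to the groove, and handed the job in at about 26 s of the 70 s. No verdict was reported.

**Last checks that agreed:**
- The fingers stood 39.6 mm apart, so the pliers are squeezed to the stop.
- There was no side contact force on the way down the axle. The wrist carried only about the pliers' own weight, 1 to 1.5 N.
- The ring should be about 74.6 mm up, against 74.5 mm for the groove. I worked this out from where the pliers sat in the stand and did not probe it by touching the hub.
- The last picture shows the ring just above the hub and centred on it. The gear disc's top measured level at about 53 mm, about 1 mm above the expected 50 mm plus the camera's roughly 2 mm height offset.

**A check that disagreed:** my image estimates of where the ring sat relative to the gripper differed by 3 to 4 mm. I averaged them, nudged the ring from close-up pictures, and relied on it passing the 20 mm section without contact.

I moved nothing near the circuit board, solder pump or screwdriver, but did not re-measure their positions at the end.

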